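# Wedge the sampling-probe holder into its dovetail track

## Robot

A 6-joint arm with a two-finger parallel gripper is mounted at the origin on the work surface. World frame = base frame: x ahead of the robot, y to its left, z up, the work surface at z = 0. Lengths are in m, angles in degrees, forces in N, time in s.
With the tool pointing down it reaches from about 0.3 to 0.75 m from the base axis. Payload 8.5 kg.
Tool frame: the origin (TCP) lies between the finger pads; the fingertips stand 22 mm ahead of it and the grasp point (between the pads) lies 3 mm ahead of it; z points along the fingers, y is the line along which they close (so a half turn about z gives the same grasp; the last joint's range is limited). The gripper opens to 88 mm and grips with 3 to 60 N. Pads are 18 mm wide; open, the fingers measure 123 mm over their backs; the gripper's body (75 mm by 187 mm) begins 45 mm behind the grasp point.
Start: joints at [53.325, 21.807, 74.336, -0, 83.858, -12.336], TCP at [0.227, 0.501, 0.225] pointing down, gripper open.
Joint ranges: [-178.18, 178.18], [-50.72, 133.34], [12.68, 142.11], [-81.47, 261.47], [9.98, 163.14], [-165.26, 165.26]. Speed limits (degrees/s): [136.94, 136.94, 180, 180, 180, 180].

## Interface

Orientations are given as [roll, pitch, yaw] about the fixed x, y, z axes, in that order (R = Rz(yaw) Ry(pitch) Rx(roll)).
In Python, from cell import robot gives the robot as it stands.
- The arm moves only by the tool servo_tool, never from a script. Its arguments are lists of equal length, an entry for each row: "linear": the shift along the tool's x, y, z in units of 40 mm (1.0 is 40 mm), a list of three; "twist": the turn about the tool's z in units of 6 degrees (1.0 is 6 degrees); "hand": the finger opening in mm, from 0 to 88.1. In form: {"linear": [[x, y, z], ...], "twist": [twist, ...], "hand": [hand, ...]}. A call has 1 to 20 rows; each row shifts and turns the commanded pose from where the row before left it, along the tool's axes as they then stand; what a row does not reach is not made up. A row lasts 1/12 s, in which the tool goes at most 41.7 mm and 7.16 degrees, less where a joint would pass 70% of its speed; a pose out of reach is approached as far as the arm can. A call is refused whole if a number of a shift passes 1 or a number of a turn 1, either way. A call with a gripper value outside its range is refused whole. The fingers move at their own pace and stop on an object; "grip_force" is the grip in N (left out, the last holds). Time passes only in rows, so rows that do not move let the fingers close. It gives the time, the measured TCP pose, the force, the opening and the grip force at its end, in the units of the state.
- robot.get_state(): the state, without advancing time (a new reading comes with each control period).
- robot.capture(name): name is "side" or "top" or "wrist"; returns (picture, depth): 480x640x3 uint8, blue, green, red; 480x640 float32, m along the optical axis (not along the pixel's ray), 0 where there is no reading.
- robot.calibration(name): a dict with "K" (3x3 intrinsics, pixels), "distortion" ([k1, k2, p1, p2, k3] as OpenCV has them; the pictures are not rectified), "position" and "rotation" of the camera in the world. Camera axes: x right, y down, z forward; pixel columns grow to the right and rows downward; lengths in m; the calibration is good to about 2 mm. A picture is of the moment at which its call begins: read the wrist's pose just before it. calibration takes no time and is no camera call; for the wrist camera it gives the pose at the moment of the call.
- robot.finish_job(): hands the job in; it is judged then, once.
Trained networks look in the newest picture that a camera, given by its name, has taken for a name from the list of things; names that differ only in an ending like _2 or _b are one class to them, and where a whole thing is asked for, a point or a joint stands for the part that bears it (a point fixed in the world has none). Each returns a list of dicts, best first, with "conf" (0 to 1); they miss things now and then, are a little off and sometimes report something else, mostly with a low value. They report only what shows in the picture. A call takes as long as a camera call.
- robot.recognise(camera, name): "location" ([x, y, z] in m, in the coordinates of the camera as it stood for that picture, good to about 4 mm: the middle of the surface that is visible of it).
- robot.cut_out(camera, name): "mask" (480x640 bool, what is visible of it).
- robot.tip_of(camera, name): "location" ([x, y, z] in m, in the coordinates of the camera as it stood for that picture, good to about 4 mm: a listed point, or the origin of a listed thing).
The state is a dict: "time": time; "q": joint angles; "joint_vel": joint speeds; "joint_torque": joint torques, N m; "tool_pos": TCP position; "ee_rot": TCP orientation; "wrist_force": force on the tool from outside, world axes, zero at the start; "ft_torque": the same for the moment, N m; "grip_width": finger opening in m; "gripper_force": force on a finger pad.
Only numpy, scipy, OpenCV 4.12 (cv2) and the standard library are available. Lean on these libraries where they do the work, as an engineer would, in place of code of your own. Each camera call takes 0.05 s, during which the arm holds its last target. There are 200 camera calls.

## Task

Fit the blue sampling-probe holder into the tapered dovetail track in the middle of the bench: set it down at the track's wide mouth with its narrow nose leading, slide it along and push it firmly until its foot is fully home and wedged tight between the rails, then let go. Leave the orange spare holder where it stands.

Things in the scene. Friction and masses are not known exactly. Their poses are not given: they have to be found in the camera images.
- probe_holder: BLUE holder, loose, 0.2 kg. Brass dovetail foot 60 mm long (x), 14 high; underside 36 wide at the nose (+x end), 53 at the rear, sides lean in 20 degrees. Blue grip block 40 (x) by 24 (y), 14 to 70 mm above the underside, centred 4 mm behind the origin: grip it across y, 45 to 50 mm up. Steel probe stub 46 mm ahead, top at 81 mm. Origin: centre of the foot's underside; x to the nose, z up.
- spare_holder: The ORANGE spare holder, same shape and size as the blue one but with an orange grip block; to be left alone. Origin and axes as for the blue one.
- track: Fixed green plate 190 (x) by 130 by 12 mm with two dark rails, 14 high, x = -35 to +85 mm. The way between them narrows to +x by 8 degrees a side, like the foot: 67 mm wide at the mouth (x = -35), 33 at the far end; rail tops overhang it 5 mm a side, so slide in from the mouth. Bare plate at x = -95 to -35: landing for the foot. No end stop. Origin: centre of the underside, x along the way, z up.
- track_home (a point): Point on the plate's top (12 mm above the bench), on the way's centre line 45 mm ahead of the track's origin, where the holder's origin lies when the foot is wedged home; a push of about 10 N along the track wedges it. Axes as the track's; the holder's x then points along the track's x.

How it is judged:
By the outcome, as a careful person would: the job done as asked, in the order asked, and still so for the second after the job is handed in, with the robot touching nothing.
It also fails if it takes over 42 s, if anything falls off the work surface, if the arm or the gripper's body presses on something with over 40 N, if the wrist force passes 120 N, or if a joint passes its speed limit or range.

## Working session

There is one attempt and no reset: what is moved stays moved. The work goes in short steps, Python scripts to look and compute and a tool call to move; the robot and the scene stay as the last step left them, time stands still between calls to the robot, and variables do not carry over. Pictures are saved under pics/ and viewed, at most 10 in all, crops included, and the job is handed in when it is done.

Besides the shell and the picture viewer there is one more tool, called after "Emit:" as name([rows], argument=value, ...), one row to a line, values as JSON. servo_tool: Moves the arm, as the interface text tells. Its arguments: {"type":"object","properties":{"linear":{"type":"array","items":{"type":"array","items":{"type":"number"}}},"twist":{"type":"array","items":{"type":"number"}},"hand":{"type":"array","items":{"type":"number"}},"grip_force":{"type":"number"}},"required":["linear","twist","hand"]}

```bash
mkdir -p pics
cat > h.py <<'E'
from cell import robot
import numpy as np, cv2
def look(c):
    cal=robot.calibration(c); im,d=robot.capture(c); return im,d,cal
def rot(cal):
    R=np.array(cal["rotation"],float)
    if R.shape!=(3,3):
        from scipy.spatial.transform import Rotation
        R=Rotation.from_euler('xyz',R,degrees=True).as_matrix()
    return R
def w(cal,p): return rot(cal)@np.array(p)+np.array(cal["position"])
def cloud(d,cal,mask):
    v,u=np.nonzero(mask&(d>0)); z=d[v,u]
    n=cv2.undistortPoints(np.stack([u,v],1).astype(np.float64)[:,None],np.array(cal["K"]),np.array(cal["distortion"]))[:,0]
    return np.c_[n*z[:,None],z]@rot(cal).T+np.array(cal["position"])
E
python3 - <<'E'
from h import *
print(robot.get_state())
for c in("top","side"):
    im,d,cal=look(c); cv2.imwrite(f"pics/{c}0.png",im)
    print(c,cal["position"],cal["rotation"])
    for n in("probe_holder","spare_holder","track","track_home"):
        print(n,[(np.round(w(cal,r["location"]),4),r["conf"]) for r in robot.tip_of(c,n)])
        if n!="track_home":
            for r in robot.cut_out(c,n)[:1]:
                P=cloud(d,cal,r["mask"]); print(" cut",r["conf"],len(P),P.mean(0).round(3),P.min(0).round(3),P.max(0).round(3))
                np.save(f"{c}_{n}.npy",P)
E
```

```text
{'time': 0.0, 'q': array([ 5.33242397e+01,  2.18414165e+01,  7.43832118e+01, -9.46424801e-04,
        8.38585204e+01, -1.23358976e+01]), 'joint_vel': array([ 0.10374956, -0.0122999 , -0.02093931,  0.02658082,  0.03266429,
        0.04256162]), 'joint_torque': array([-7.74322125e-04, -4.37922478e+01, -2.24564177e+01,  7.12685636e-02,
        3.51566635e-02, -8.05730770e-05]), 'tool_pos': array([0.22650991, 0.50087079, 0.22484287]), 'ee_rot': array([-1.79918570e+02, -1.68449726e-02,  1.55660227e+02]), 'wrist_force': array([-0.0036654 ,  0.40650864, -0.07583422]), 'ft_torque': array([ 0.01717933,  0.0099666 , -0.07123618]), 'gripper_force': 0.0, 'grip_width': 0.08789240198178896}
top [ 0.31036468 -0.00184106  1.08296266] [-168.33759485   -0.30857087  -87.21877469]
probe_holder [(array([ 0.4385,  0.3543, -0.0009]), 0.91)]
 cut 0.97 1232 [0.438 0.348 0.042] [ 0.403  0.33  -0.003] [0.488 0.394 0.086]
spare_holder [(array([ 0.4505, -0.3535, -0.0023]), 0.82)]
 cut 0.81 1182 [ 0.453 -0.345  0.043] [ 0.419 -0.385 -0.004] [ 0.514 -0.324  0.085]
track [(array([ 0.5239, -0.0026,  0.0025]), 0.97)]
 cut 0.92 7082 [ 0.522 -0.002  0.017] [ 0.419 -0.085 -0.003] [0.633 0.082 0.032]
track_home [(array([0.5672, 0.0036, 0.0111]), 0.63)]
side [ 0.44934665 -0.95396761  0.78712615] [-127.53636609   -1.04592535   -2.70915774]
probe_holder [(array([ 0.4322,  0.3541, -0.0005]), 0.96)]
 cut 0.91 565 [0.439 0.345 0.038] [0.405 0.328 0.   ] [0.488 0.37  0.083]
spare_holder [(array([ 0.4529, -0.3556, -0.0028]), 0.79)]
 cut 0.55 1466 [ 0.455 -0.357  0.039] [ 0.419 -0.375 -0.003] [ 0.506 -0.275  0.083]
track [(array([ 5.275e-01, -5.100e-03,  1.000e-04]), 0.77)]
 cut 0.95 3551 [ 0.525 -0.014  0.016] [ 0.419 -0.088 -0.004] [0.633 0.092 0.031]
track_home [(array([0.5719, 0.0123, 0.0085]), 0.82)]
```

Run:
```python
from h import *
P=np.load("top_track.npy")
for lo,hi in((.006,.018),(.020,.032),(.006,.032)):
    Q=P[(P[:,2]>lo)&(P[:,2]<hi)]; print(lo,len(Q),cv2.minAreaRect((Q[:,:2]*1000).astype(np.float32)),np.median(Q[:,2]))
for n in("probe_holder","spare_holder"):
  for c in("top","side"):
    P=np.load(f"{c}_{n}.npy"); Q=P[(P[:,2]>.060)&(P[:,2]<.076)]
    print(n,c,len(Q),cv2.minAreaRect((Q[:,:2]*1000).astype(np.float32)))
    S=P[P[:,2]>.077]; print(" stub",len(S),S.mean(0) if len(S) else 0)
    Q=P[(P[:,2]>.006)&(P[:,2]<.02)];print(" foot",len(Q),cv2.minAreaRect((Q[:,:2]*1000).astype(np.float32)))
```

```text
0.006 4514 ((525.356689453125, -2.2839584350585938), (191.1008758544922, 130.1071319580078), 13.348811149597168) 0.01200915064542396
0.02 2513 ((549.38427734375, 3.5212326049804688), (121.21380615234375, 112.28913116455078), 13.131781578063965) 0.025990853724501273
0.006 7039 ((525.356689453125, -2.2839584350585938), (191.1008758544922, 130.1071319580078), 13.348811149597168) 0.013462961138410945
probe_holder top 418 ((449.0166931152344, 350.8643493652344), (26.43944549560547, 78.0760498046875), 79.49437713623047)
 stub 17 [0.47969834 0.34932165 0.08081444]
 foot 348 ((434.4264221191406, 351.4754638671875), (47.24924850463867, 59.739471435546875), 83.19835662841797)
probe_holder side 113 ((449.67138671875, 350.5899963378906), (27.261686325073242, 75.88381958007812), 89.03924560546875)
 stub 5 [0.47993697 0.34735275 0.07966822]
 foot 150 ((435.32647705078125, 348.8985900878906), (61.14779281616211, 41.55195999145508), 0.43962493538856506)
spare_holder top 429 ((465.0241394042969, -351.47198486328125), (25.91860008239746, 77.9627914428711), 85.46182250976562)
 stub 20 [ 0.49486008 -0.35137888  0.08121688]
 foot 342 ((450.024658203125, -348.0073547363281), (43.28541946411133, 60.10157012939453), 87.37602233886719)
spare_holder side 416 ((466.0927734375, -350.962646484375), (27.198049545288086, 79.11457824707031), 87.39219665527344)
 stub 16 [ 0.49672342 -0.353827    0.08013593]
 foot 399 ((449.6000061035156, -352.5517578125), (47.553951263427734, 59.018089294433594), 86.83121490478516)
```

View pics/top0.png

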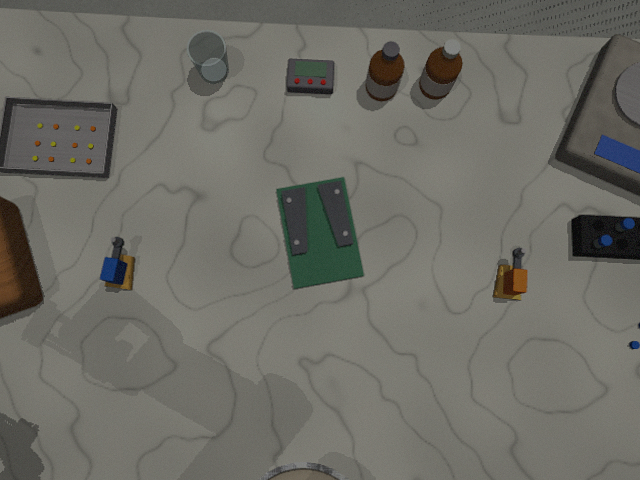

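```bash
cat >> h.py <<'E'
from scipy.spatial.transform import Rotation as Ro
def plan(goal,yaw):
    s=robot.get_state(); R=Ro.from_euler('xyz',s["ee_rot"],degrees=True).as_matrix()
    d=R.T@(np.array(goal)-s["tool_pos"]); dy=(yaw-s["ee_rot"][2]+180)%360-180
    print("t",s["time"],"tool mm",(d*1000).round(1),"units",(d/.04).round(3),"twist deg",round(-dy,2),"units",round(-dy/6,3), "pos",s["tool_pos"].round(4),"rot",s["ee_rot"].round(2),"F",s["wrist_force"].round(1))
E
python3 - <<'E'
from h import *
c=robot.calibration("wrist"); s=robot.get_state()
R=Ro.from_euler('xyz',s["ee_rot"],degrees=True).as_matrix()
print("cam in tool",R.T@(np.array(c["position"])-s["tool_pos"]),(R.T@rot(c)).round(2),c["K"])
plan([.436,.352,.225],173)
P=cloud(*look("top")[1:],np.ones((480,640),bool)); B=P[(P[:,1]>.40)&(P[:,1]<.62)&(P[:,2]>.05)&(P[:,0]>.3)&(P[:,0]<.6)]
print(len(B),B.min(0) if len(B) else 0,B.max(0) if len(B) else 0)
E
```

```text
cam in tool [ 8.08261531e-02  1.24838497e-04 -1.58006649e-01] [[-0.   -0.95 -0.31]
 [ 1.   -0.    0.  ]
 [-0.   -0.31  0.95]] [[429.9612081    0.         323.18853369]
 [  0.         429.9612081  243.54866492]
 [  0.           0.           1.        ]]
t 0.8 tool mm [-252.2  -49.6    0.5] units [-6.304 -1.239  0.011] twist deg -17.34 units -2.89 pos [0.2267 0.5011 0.2254] rot [-180.      0.    155.66] F [-0.4  0.4  0.6]
2421 [0.34875965 0.48259528 0.05005818] [0.54987314 0.55759928 0.10488107]
```

Emit:
servo_tool([
  [-0.63,-0.124,0],
  [-0.63,-0.124,0],
  [-0.63,-0.124,0],
  [-0.63,-0.124,0],
  [-0.63,-0.124,0],
  [-0.63,-0.124,0],
  [-0.63,-0.124,0],
  [-0.63,-0.124,0],
  [-0.63,-0.124,0],
  [-0.63,-0.124,0],
  [0,0,0],
  [0,0,0],
  [0,0,0],
  [0,0,0],
  [0,0,0],
], twist=[0,0,0,0,0,0,0,0,0,0,-0.97,-0.96,-0.96,0,0], hand=[88,88,88,88,88,88,88,88,88,88,88,88,88,88,88])

```text
time: 2.1
tool_pos: [0.4358, 0.3521, 0.2254]
ee_rot: [180.0, -0.0, 172.8]
wrist_force: [0.8, -0.5, 0.2]
grip_width: 0.088
gripper_force: 0.0
```

Run:
```python
from h import *
plan([.436,.352,.225],173)
im,d,cal=look("wrist"); cv2.imwrite("pics/w1.png",im)
for n in("probe_holder",):
    print(n,[(np.round(w(cal,r["location"]),4),r["conf"]) for r in robot.tip_of("wrist",n)])
    r=robot.cut_out("wrist",n)[0]; P=cloud(d,cal,r["mask"]); print(r["conf"],len(P))
    np.save("w_blue.npy",P)
    for lo,hi in((.066,.073),(.0115,.016),(.076,.09),(.02,.06)):
        Q=P[(P[:,2]>lo)&(P[:,2]<hi)]
        if len(Q)>3: print(lo,len(Q),Q.mean(0).round(4),cv2.minAreaRect((Q[:,:2]*1000).astype(np.float32)))
```

```text
t 2.1 tool mm [-0.2 -0.   0.4] units [-0.005 -0.001  0.011] twist deg -0.17 units -0.028 pos [0.4358 0.3521 0.2254] rot [180.    -0.   172.83] F [ 0.8 -0.5  0.2]
probe_holder [(array([ 0.4347,  0.3529, -0.0027]), 0.84)]
0.56 4155
0.066 1676 [0.4305 0.3561 0.0685] ((444.4048767089844, 354.4028625488281), (23.988521575927734, 68.84628295898438), 83.59796142578125)
0.0115 761 [0.4168 0.3569 0.0127] ((429.6017761230469, 356.30908203125), (43.05713653564453, 51.169395446777344), 84.59629821777344)
0.076 92 [0.4795 0.3508 0.0792] ((479.94940185546875, 350.78973388671875), (6.901522159576416, 7.791145324707031), 82.85250091552734)
0.02 776 [0.4512 0.354  0.0509] ((448.45166015625, 355.985595703125), (23.714767456054688, 77.51060485839844), 86.86859893798828)
```

View pics/w1.png

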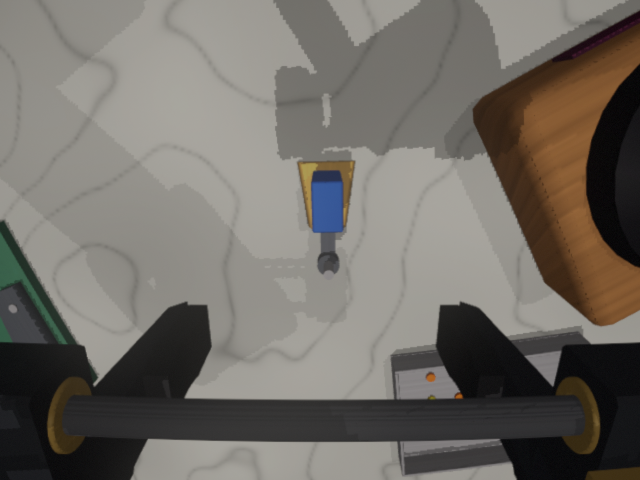

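Emit:
servo_tool([
  [0.143,0.075,0.36],
  [0,0,0.5],
  [0,0,0.6],
  [0,0,0.6],
  [0,0,0.6],
  [0,0,0.6],
  [0,0,0.5],
  [0,0,0.4],
  [0,0,0.2],
  [0,0,0],
  [0,0,0],
  [0,0,0],
  [0,0,0],
  [0,0,0],
  [0,0,0],
  [0,0,0],
  [0,0,0],
  [0,0,0],
], twist=[-0.11,0,0,0,0,0,0,0,0,0,0,0,0,0,0,0,0,0], hand=[88,88,88,88,88,88,88,88,60,40,30,20,15,15,15,15,15,15], grip_force=45)

```text
time: 3.75
tool_pos: [0.4305, 0.3557, 0.0511]
ee_rot: [180.0, 0.0, 173.7]
wrist_force: [-0.7, -0.2, 1.3]
grip_width: 0.0235
gripper_force: 25.4
```

Emit:
servo_tool([
  [0,0,-0.3],
  [0,0,-0.6],
  [0,0,-0.8],
  [0,0,-0.8],
  [0,0,-0.5],
  [0,0,-0.2],
], twist=[0,0,0,0,0,0], hand=[15,15,15,15,15,15])

```text
time: 4.25
tool_pos: [0.4312, 0.3562, 0.182]
ee_rot: [179.9, 0.2, 173.7]
wrist_force: [-0.3, 0.1, -1.5]
grip_width: 0.0229
gripper_force: 45.0
```

Emit:
servo_tool([
  [-0.07,-0.63,0],
  [-0.07,-0.63,0],
  [-0.07,-0.63,0],
  [-0.07,-0.63,0],
  [-0.07,-0.63,0],
  [-0.07,-0.63,0],
  [-0.07,-0.63,0],
  [-0.07,-0.63,0],
  [-0.07,-0.63,0],
  [-0.07,-0.63,0],
  [-0.07,-0.63,0],
  [-0.07,-0.63,0],
  [-0.07,-0.63,0],
  [-0.07,-0.63,0],
  [-0.06,-0.65,0],
  [0,0,0],
  [0,0,0],
  [0,0,0],
  [0,0,0],
  [0,0,0],
], twist=[0,0,0,0,0,0,0,0,0,0,0,0,0,0,0,-0.82,-0.82,-0.82,-0.81,0], hand=[15,15,15,15,15,15,15,15,15,15,15,15,15,15,15,15,15,15,15,15])

```text
time: 5.92
tool_pos: [0.4295, -0.0253, 0.1781]
ee_rot: [179.9, -0.1, -166.6]
wrist_force: [0.4, 0.1, -1.9]
grip_width: 0.0229
gripper_force: 45.0
```

Run:
```python
from h import *
plan([.43,-.025,.18],193.3)
im,d,cal=look("wrist"); cv2.imwrite("pics/w2.png",im)
r=robot.cut_out("wrist","track")[0]; P=cloud(d,cal,r["mask"]); print(r["conf"],len(P))
for lo,hi in((.008,.016),(.022,.030)):
    Q=P[(P[:,2]>lo)&(P[:,2]<hi)]; print(lo,len(Q),cv2.minAreaRect((Q[:,:2]*1000).astype(np.float32)),np.median(Q[:,2]))
np.save("w_track.npy",P)
r=robot.cut_out("wrist","probe_holder")
if r:
    P=cloud(d,cal,r[0]["mask"]); print(r[0]["conf"],len(P),P.min(0),P.max(0)); np.save("w_held.npy",P)
    for lo,hi in((.120,.137),(.138,.149),(.190,.2025),(.205,.22)):
        Q=P[(P[:,2]>lo)&(P[:,2]<hi)]
        if len(Q)>3: print(lo,len(Q),Q.mean(0).round(4),cv2.minAreaRect((Q[:,:2]*1000).astype(np.float32)))
im,d,cal=look("top")
r=robot.cut_out("top","track")[0]; P=cloud(d,cal,r["mask"]); print("top",r["conf"],len(P))
for lo,hi in((.008,.016),(.022,.030)):
    Q=P[(P[:,2]>lo)&(P[:,2]<hi)]; print(lo,len(Q),cv2.minAreaRect((Q[:,:2]*1000).astype(np.float32)))
```

```text
t 5.9167 tool mm [-0.5  0.1 -1.9] units [-0.013  0.004 -0.048] twist deg 0.14 units 0.023 pos [ 0.4295 -0.0253  0.1781] rot [ 1.7994e+02 -1.0000e-01 -1.6656e+02] F [ 0.4  0.1 -1.9]
0.97 7964
0.008 5796 ((514.47265625, -4.5913543701171875), (167.72885131835938, 129.91358947753906), 13.420390129089355) 0.01064031689994499
0.022 1549 ((540.5753173828125, 1.5381622314453125), (101.45890045166016, 111.76864624023438), 13.429469108581543) 0.024552836672981082
0.7 13251 [ 0.39818814 -0.06235087 -0.00185031] [0.6926015  0.04576222 0.26578812]
0.12 1183 [ 0.4162 -0.0281  0.1321] ((427.1251525878906, -26.392309188842773), (48.691001892089844, 51.26940155029297), 12.356353759765625)
0.138 2512 [ 0.4123 -0.0296  0.1401] ((421.468505859375, -27.442651748657227), (36.591434478759766, 43.182926177978516), 13.185709953308105)
0.19 6278 [ 0.4277 -0.0259  0.1954] ((443.78118896484375, -21.613693237304688), (71.18757629394531, 24.63949203491211), 13.758346557617188)
0.205 290 [ 0.478  -0.0139  0.2063] ((478.1918029785156, -13.848023414611816), (9.41174030303955, 7.455686092376709), 13.366000175476074)
top 0.78 1060
0.008 516 ((533.2913818359375, -0.4204559326171875), (174.52044677734375, 129.9582061767578), 13.427980422973633)
0.022 441 ((590.7618408203125, 13.030269622802734), (38.44379806518555, 112.48399353027344), 11.793365478515625)
```

View pics/w2.png

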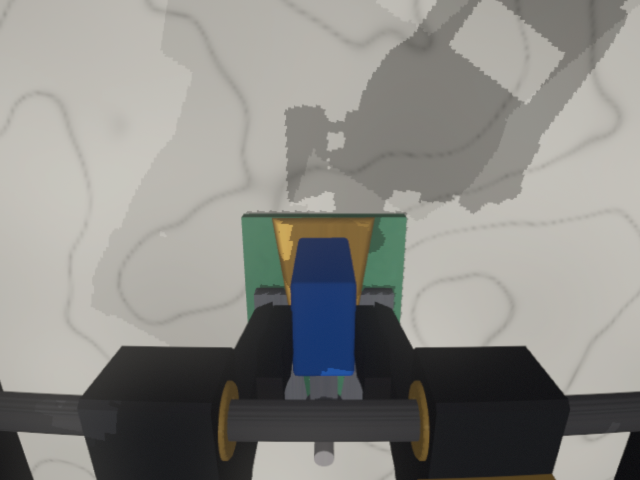

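Emit:
servo_tool([
  [-0.3,0.008,0],
  [-0.315,0,0.3],
  [-0.1,0,0.5],
  [0,0,0.5],
  [0,0,0.5],
  [0,0,0.4],
  [0,0,0.3],
  [0,0,0.2],
  [0,0,0.1],
  [0,0,0],
  [0,0,0],
], twist=[0,0,0,0,0,0,0,0,0,0,0], hand=[15,15,15,15,15,15,15,15,15,15,15])

```text
time: 7.08
tool_pos: [0.4581, -0.0185, 0.0674]
ee_rot: [-180.0, 0.0, -166.7]
wrist_force: [-0.9, 0.0, -1.3]
grip_width: 0.0229
gripper_force: 45.0
```

Run:
```python
from h import *
u=np.array([.9727,.232]);n=np.array([-.232,.9727])
t=.4405*u-.124*n; plan([t[0],t[1],.0631],193.42)
```

```text
t 7.0833 tool mm [0.8 0.3 4.3] units [0.02  0.008 0.109] twist deg -0.15 units -0.025 pos [ 0.4581 -0.0185  0.0674] rot [-1.7998e+02  3.0000e-02 -1.6673e+02] F [-0.9  0.  -1.3]
```

Still 4.3 mm high; lower to contact.

Emit:
servo_tool([
  [0.02,0.008,0.05],
  [0,0,0.04],
  [0,0,0.02],
  [0,0,0.01],
  [0,0,0],
  [0,0,0],
], twist=[-0.025,0,0,0,0,0], hand=[15,15,15,15,15,15])

```text
time: 7.58
tool_pos: [0.457, -0.0185, 0.063]
ee_rot: [-180.0, 0.0, -166.6]
wrist_force: [-1.8, -0.4, 7.0]
grip_width: 0.0228
gripper_force: 45.0
```

Emit:
servo_tool([
  [-0.1,0,-0.01],
  [-0.2,0,0],
  [-0.2,0,0],
  [-0.2,0,0],
  [-0.2,0,0],
  [-0.2,0,0],
  [-0.2,0,0],
  [-0.2,0,0],
  [-0.2,0,0],
  [-0.2,0,0],
  [-0.1,0,0],
  [0,0,0],
], twist=[0,0,0,0,0,0,0,0,0,0,0,0], hand=[15,15,15,15,15,15,15,15,15,15,15,15])

```text
time: 8.58
tool_pos: [0.535, 0.0002, 0.0633]
ee_rot: [-180.0, -0.0, -166.5]
wrist_force: [-3.9, -0.5, 6.9]
grip_width: 0.0231
gripper_force: 45.0
```

Run:
```python
from h import *
u=np.array([.9727,.232]);n=np.array([-.232,.9727])
t=.5515*u-.124*n; plan([t[0],t[1],.0631],193.42)
```

```text
t 8.5833 tool mm [-31.   -0.1   0.2] units [-0.775 -0.003  0.005] twist deg 0.04 units 0.006 pos [5.35e-01 2.00e-04 6.33e-02] rot [-1.7997e+02 -2.0000e-02 -1.6654e+02] F [-3.9 -0.5  6.9]
```

Clean slide so far; 31 mm remaining. Advance 26 mm, slower.

Emit:
servo_tool([
  [-0.1,0,0],
  [-0.1,0,0],
  [-0.1,0,0],
  [-0.1,0,0],
  [-0.1,0,0],
  [-0.08,0,0],
  [-0.07,0,0],
  [0,0,0],
], twist=[0,0,0,0,0,0,0,0], hand=[15,15,15,15,15,15,15,15])

```text
time: 9.25
tool_pos: [0.5599, 0.0062, 0.0633]
ee_rot: [-180.0, -0.0, -166.6]
wrist_force: [-3.0, -0.7, 5.9]
grip_width: 0.0233
gripper_force: 45.0
```

Emit:
servo_tool([
  [-0.04,0,0],
  [-0.03,0,0],
  [-0.03,0,0],
  [-0.02,0,0],
  [0,0,0],
  [0,0,0],
], twist=[0,0,0,0,0,0], hand=[15,15,15,15,15,15])

```text
time: 9.75
tool_pos: [0.5641, 0.0072, 0.0633]
ee_rot: [-180.0, -0.1, -166.6]
wrist_force: [-3.7, -0.1, 4.9]
grip_width: 0.0233
gripper_force: 45.0
```

Emit:
servo_tool([
  [-0.02,0,0],
  [-0.02,0,0],
  [-0.02,0,0],
  [0,0,0],
  [0,0,0],
], twist=[0,0,0,0,0], hand=[15,15,15,15,15])

```text
time: 10.17
tool_pos: [0.5664, 0.0078, 0.0633]
ee_rot: [-180.0, -0.1, -166.6]
wrist_force: [-4.1, -1.1, 5.9]
grip_width: 0.0235
gripper_force: 45.0
```

Emit:
servo_tool([
  [-0.03,0,0],
  [-0.03,0,0],
  [0,0,0],
  [0,0,0],
], twist=[0,0,0,0], hand=[15,15,15,15])

```text
time: 10.5
tool_pos: [0.5688, 0.0084, 0.0633]
ee_rot: [-180.0, -0.1, -166.6]
wrist_force: [-3.9, -0.2, 5.2]
grip_width: 0.0231
gripper_force: 45.0
```

Run:
```python
from h import *
u=np.array([.9727,.232]);n=np.array([-.232,.9727])
im,d,cal=look("wrist"); cv2.imwrite("pics/w3.png",im[150:480,120:520])
for r in robot.tip_of("wrist","probe_holder")[:1]+robot.tip_of("wrist","track_home")[:1]:
    p=w(cal,r["location"]); print(r["conf"],p,u@p[:2],n@p[:2])
r=robot.cut_out("wrist","probe_holder")[0]; P=cloud(d,cal,r["mask"]); print(r["conf"],len(P))
A=P[:,:2]@u;L=P[:,:2]@n
for lo,hi in((.020,.0275),(.05,.075),(.076,.084),(.087,.1)):
    k=(P[:,2]>lo)&(P[:,2]<hi)
    if k.sum()>5: print(lo,k.sum(),"along",np.percentile(A[k],[1,50,99]).round(4),"lat",np.percentile(L[k],[1,50,99]).round(4),"z",np.median(P[k,2]))
r=robot.cut_out("wrist","track")[0]; P=cloud(d,cal,r["mask"]); A=P[:,:2]@u;L=P[:,:2]@n
for lo,hi in((.008,.016),(.022,.030)):
    k=(P[:,2]>lo)&(P[:,2]<hi); print("track",lo,k.sum(),"along",np.percentile(A[k],[.5,50,99.5]).round(4),"lat",np.percentile(L[k],[.5,50,99.5]).round(4))
```

```text
0.75 [ 0.52819534 -0.00366402  0.02485579] 0.5129255572285236 -0.1261053144188925
0.57 17765
0.02 25 along [0.5102 0.5313 0.5709] lat [-0.1428 -0.1398 -0.1006] z 0.025010087701742262
0.05 7751 along [0.4924 0.5057 0.5945] lat [-0.1449 -0.1241 -0.1031] z 0.05620256176047467
0.076 2345 along [0.5187 0.5237 0.5647] lat [-0.1355 -0.1241 -0.1126] z 0.08024103213100256
0.087 4313 along [0.5269 0.534  0.5499] lat [-0.1355 -0.1242 -0.1126] z 0.09280306645917374
track 0.008 40084 along [0.4291 0.4593 0.5982] lat [-0.1886 -0.1236 -0.0591]
track 0.022 29967 along [0.4767 0.5279 0.5935] lat [-0.1796 -0.1418 -0.0682]
```

View pics/w3.png

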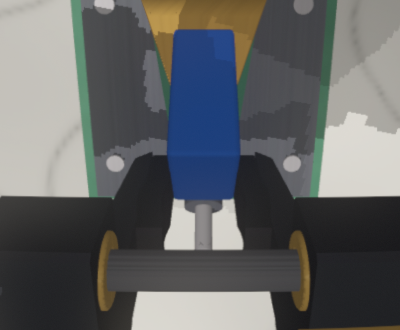

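Run:
```python
from h import *
u=np.array([.9727,.232]);n=np.array([-.232,.9727])
def prof(c,f):
    im,d,cal=look(c); f and cv2.imwrite(f,im[180:280,290:450] if 0 else im)
    m=np.ones((480,640),bool); P=cloud(d,cal,m); A=P[:,:2]@u;L=P[:,:2]@n
    for a in np.arange(.425,.63,.006):
        k=(abs(A-a)<.003)&(abs(L+.124)<.009)&(P[:,2]<.15); print(round(a,3),k.sum(),np.percentile(P[k,2],[5,50,95]).round(4) if k.sum()>3 else "")
prof("wrist",0)
im,d,cal=look("side"); p=np.array([.55,0.,.04]); q=rot(cal).T@(p-np.array(cal["position"])); px=np.array(cal["K"])@q; px=px[:2]/px[2]; print(px)
x,y=int(px[0]),int(px[1]); cv2.imwrite("pics/s3.png",cv2.resize(im[max(y-75,0):y+65,max(x-100,0):x+100],None,fx=4,fy=4,interpolation=2))
```

```text
0.425 0 
0.431 470 [0.0096 0.0107 0.012 ]
0.437 566 [0.0095 0.0107 0.0119]
0.443 556 [0.0095 0.0108 0.012 ]
0.449 546 [0.0096 0.0108 0.0119]
0.455 516 [0.0096 0.0108 0.0118]
0.461 541 [0.0097 0.0107 0.0119]
0.467 506 [0.0096 0.0107 0.0118]
0.473 541 [0.0097 0.0108 0.0118]
0.479 490 [0.0096 0.0108 0.0118]
0.485 468 [0.0095 0.0107 0.0118]
0.491 943 [0.01   0.0468 0.0517]
0.497 760 [0.0522 0.055  0.0567]
0.503 790 [0.0523 0.0546 0.0583]
0.509 966 [0.0585 0.0625 0.0664]
0.515 1078 [0.0667 0.0706 0.0745]
0.521 1217 [0.0747 0.0788 0.0828]
0.527 1368 [0.083 0.087 0.091]
0.533 1373 [0.0911 0.0947 0.0976]
0.539 603 [0.0935 0.0957 0.0973]
0.545 505 [0.089  0.0911 0.093 ]
0.551 445 [0.0846 0.0867 0.0887]
0.557 398 [0.0802 0.0823 0.0843]
0.563 322 [0.0755 0.0781 0.08  ]
0.569 6 [0.0746 0.0749 0.075 ]
0.575 0 
0.581 216 [0.0506 0.0524 0.0544]
0.587 489 [0.0479 0.0546 0.06  ]
0.593 398 [0.0556 0.0633 0.0675]
0.599 9 [0.0641 0.0654 0.0663]
0.605 0 
0.611 0 
0.617 0 
0.623 52 [-0.002  -0.0013 -0.0005]
0.629 88 [-0.0024 -0.0014 -0.0005]
[343.1657914  249.88437802]
```

View pics/s3.png

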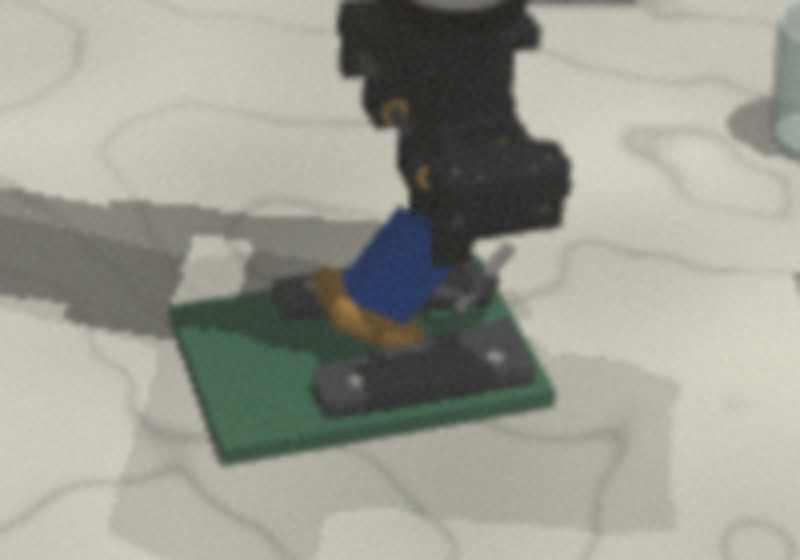

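Emit:
servo_tool([
  [0.05,0,-0.01],
  [0.1,0,0],
  [0.15,0,0],
  [0.15,0,0],
  [0.15,0,0],
  [0.15,0,0],
  [0,0,0],
], twist=[0,0,0,0,0,0,0], hand=[15,15,15,15,15,15,15])

```text
time: 11.43
tool_pos: [0.5417, 0.0011, 0.0649]
ee_rot: [-179.9, 0.4, -166.6]
wrist_force: [2.8, 1.2, 8.3]
grip_width: 0.0232
gripper_force: 45.0
```

Emit:
servo_tool([
  [0.1,0,0],
  [0.15,0,0],
  [0.15,0,0],
  [0.15,0,0],
  [0.15,0,0],
  [0.15,0,0],
  [0.15,0,0],
  [0.15,0,0],
  [0.15,0,0],
  [0.1,0,0],
  [0.05,0,0],
  [0,0,0],
], twist=[0,0,0,0,0,0,0,0,0,0,0,0], hand=[15,15,15,15,15,15,15,15,15,15,15,15])

```text
time: 12.43
tool_pos: [0.4833, -0.012, 0.0631]
ee_rot: [180.0, -0.0, -166.6]
wrist_force: [2.9, 1.1, 6.9]
grip_width: 0.0232
gripper_force: 45.0
```

```bash
cat >> h.py <<'E'
u=np.array([.9727,.232]);n=np.array([-.232,.9727])
def prof():
    im,d,cal=look("wrist"); P=cloud(d,cal,np.ones((480,640),bool)); A=P[:,:2]@u;L=P[:,:2]@n
    s=robot.get_state(); t=s["tool_pos"][:2]; print("TCP along",u@t,"lat",n@t,"z",s["tool_pos"][2],"t",s["time"])
    print("rel-along z:",[(int(a*1000),round(float(np.median(P[k,2]))*1000+1.4,1)) for a in np.arange(-.07,.056,.006) for k in[(abs(A-a-u@t)<.003)&(abs(L+.124)<.009)&(P[:,2]<.15)] if k.sum()>3])
    return im,P,A,L
E
python3 -c "
from h import *
prof()"
```

```text
TCP along 0.4675090107520489 lat -0.12384049464412851 z 0.0631368287816135 t 12.4833
rel-along z: [(-70, 0.2), (-64, 0.2), (-57, 0.1), (-51, 4.6), (-45, 12.0), (-39, 30.0), (-33, 40.4), (-27, 71.2), (-21, 89.0), (-15, 88.4), (-9, 87.4), (-3, 86.3), (2, 85.4), (8, 84.2), (14, 83.3), (26, 65.7), (32, 65.5), (38, 68.9), (44, 88.9), (50, 88.3)]
```

Emit:
servo_tool([
  [0,0,0],
  [0,0,0],
  [0,0,0],
  [0,0,0],
  [0.075,0,0],
  [0,0,0],
  [0,0,0],
  [0,0,0],
], twist=[0,0,0,0,0,0,0,0], hand=[34,34,34,34,34,34,34,34], grip_force=60)

```text
time: 13.15
tool_pos: [0.4808, -0.0126, 0.063]
ee_rot: [180.0, -0.0, -166.6]
wrist_force: [0.4, -0.9, 0.8]
grip_width: 0.0339
gripper_force: 0.0
```

```bash
python3 -c "
from h import *
prof()
print(robot.get_state()['wrist_force'],robot.get_state()['grip_width'])"
```

```text
TCP along 0.4647847217628044 lat -0.12384945275509847 z 0.06304497503788861 t 13.2
rel-along z: [(-70, 0.1), (-64, 0.2), (-57, 0.0), (-51, 0.1), (-45, 11.7), (-39, 22.4), (-33, 64.4), (-27, 82.1), (-21, 82.1), (-15, 82.1), (-9, 82.1), (-3, 82.1), (2, 82.0), (8, 81.3), (14, 67.1), (20, 67.0), (26, 68.0), (32, 73.0), (38, 72.8), (50, 11.9)]
[ 0.81885401  0.29015947 -0.10517946] 0.03379405793875152
```

Emit:
servo_tool([
  [0.14,0,0],
  [0.13,0,0.03],
  [0,0,0.03],
  [0,0,0],
  [0,0,0],
  [0,0,0],
  [0,0,0],
  [0,0,0],
  [0,0,0],
  [0,0,0],
], twist=[0,0,0,0,0,0,0,0,0,0], hand=[34,34,34,15,15,15,15,15,15,15], grip_force=60)

```text
time: 14.03
tool_pos: [0.4703, -0.0151, 0.0606]
ee_rot: [180.0, -0.0, -166.6]
wrist_force: [-0.8, 0.7, 0.2]
grip_width: 0.0228
gripper_force: 60.0
```

```bash
python3 -c "
from h import *
prof()
print(robot.get_state()['wrist_force'],robot.get_state()['grip_width'])"
```

```text
TCP along 0.45398619176334704 lat -0.12380966151975181 z 0.06063200242454958 t 14.0833
rel-along z: [(-70, 0.2), (-64, 0.1), (-57, 0.1), (-51, 0.0), (-45, -0.0), (-39, 0.7), (-33, 12.1), (-27, 26.0), (-21, 67.1), (-15, 82.2), (-9, 82.2), (-3, 82.1), (2, 82.2), (8, 82.1), (14, 82.0), (26, 67.2), (32, 67.1), (38, 67.1), (44, 92.3), (50, 93.1)]
[-0.76677214  0.03466727 -0.00411624] 0.0229515774551145
```

Emit:
servo_tool([
  [0,0,-0.01],
  [-0.1,0,0],
  [-0.15,0,0],
  [-0.15,0,0],
  [-0.15,0,0],
  [-0.15,0,0],
  [-0.15,0,0],
  [-0.15,0,0],
  [-0.15,0,0],
  [-0.15,0,0],
  [-0.15,0,0],
  [-0.15,0,0],
  [-0.1,0,0],
  [-0.05,0,0],
  [0,0,0],
], twist=[0,0,0,0,0,0,0,0,0,0,0,0,0,0,0], hand=[15,15,15,15,15,15,15,15,15,15,15,15,15,15,15])

```text
time: 15.33
tool_pos: [0.5388, 0.0012, 0.061]
ee_rot: [-180.0, 0.0, -166.6]
wrist_force: [-0.3, 0.5, -1.2]
grip_width: 0.0231
gripper_force: 60.0
```

```bash
python3 -c "
from h import *
prof()
print(robot.get_state()['wrist_force'],robot.get_state()['grip_width'])"
```

```text
TCP along 0.5239874128968826 lat -0.12378384462283852 z 0.06095724092276307 t 15.3833
rel-along z: [(-70, 12.2), (-64, 12.2), (-57, 12.0), (-51, 12.1), (-45, 12.1), (-39, 12.1), (-33, 12.1), (-27, 25.8), (-21, 67.0), (-15, 82.5), (-9, 82.5), (-3, 82.5), (2, 82.5), (8, 82.4), (14, 82.3), (26, 67.6), (32, 67.5), (38, 67.4), (44, 92.5), (50, 93.3)]
[ 0.02706028 -0.24599707 -1.90956647] 0.02294526756518718
```

Level, no drag. Remaining 27.5 mm; advance 24, lowering 0.4 mm so it rests before wedging.

Emit:
servo_tool([
  [-0.1,0,0],
  [-0.1,0,0],
  [-0.1,0,0],
  [-0.1,0,0],
  [-0.1,0,0.005],
  [-0.06,0,0.005],
  [-0.04,0,0],
  [0,0,0],
], twist=[0,0,0,0,0,0,0,0], hand=[15,15,15,15,15,15,15,15])

```text
time: 16.05
tool_pos: [0.5622, 0.0068, 0.0607]
ee_rot: [-180.0, 0.0, -166.6]
wrist_force: [1.0, 0.4, -0.1]
grip_width: 0.0235
gripper_force: 60.0
```

Emit:
servo_tool([
  [-0.03,0,0],
  [-0.03,0,0],
  [0,0,0],
  [0,0,0],
], twist=[0,0,0,0], hand=[15,15,15,15])

```text
time: 16.38
tool_pos: [0.5643, 0.0073, 0.0607]
ee_rot: [-180.0, 0.0, -166.6]
wrist_force: [-0.6, 0.7, -0.2]
grip_width: 0.023
gripper_force: 60.0
```

Emit:
servo_tool([
  [-0.03,0,0],
  [-0.03,0,0],
  [0,0,0],
  [0,0,0],
], twist=[0,0,0,0], hand=[15,15,15,15])

```text
time: 16.72
tool_pos: [0.5667, 0.0078, 0.0607]
ee_rot: [-180.0, 0.0, -166.6]
wrist_force: [0.2, 1.1, -0.0]
grip_width: 0.0227
gripper_force: 60.0
```

Emit:
servo_tool([
  [-0.03,0,0],
  [-0.03,0,0],
  [0,0,0],
  [0,0,0],
], twist=[0,0,0,0], hand=[15,15,15,15])

```text
time: 17.05
tool_pos: [0.568, 0.0082, 0.061]
ee_rot: [-180.0, -0.1, -166.5]
wrist_force: [-6.3, -1.2, 7.2]
grip_width: 0.0231
gripper_force: 60.0
```

```bash
python3 -c "
from h import *
prof()
print(robot.get_state()['wrist_force'],robot.get_state()['ft_torque'])"
```

```text
TCP along 0.5543856487437075 lat -0.12380312627971511 z 0.06104549570825956 t 17.1
rel-along z: [(-70, 12.1), (-64, 12.2), (-57, 12.0), (-51, 12.0), (-45, 12.1), (-39, 12.1), (-33, 12.0), (-27, 26.8), (-21, 68.8), (-15, 82.9), (-9, 82.8), (-3, 82.6), (2, 82.6), (8, 82.4), (14, 82.1), (26, 67.1), (32, 66.9), (38, 66.9), (44, 91.9), (50, 92.5)]
[-6.88524497 -1.08473887  7.15540925] [-0.29561221  1.21369917  0.08066807]
```

Emit:
servo_tool([
  [0,0,0],
  [0,0,0],
  [0,0,0],
  [0,0,0],
  [0,0,0],
  [0,0,-0.2],
  [0,0,-0.4],
  [0,0,-0.5],
  [0,0,-0.4],
  [0,0,-0.1],
  [0.3,0,0],
  [0.5,0,0],
  [0.5,0,0],
  [0.3,0,0],
  [0,0,0],
], twist=[0,0,0,0,0,0,0,0,0,0,0,0,0,0,0], hand=[44,44,44,44,44,44,44,44,44,44,0,0,0,0,0])

```text
time: 18.35
tool_pos: [0.5046, -0.0066, 0.1245]
ee_rot: [180.0, -0.1, -166.6]
wrist_force: [0.8, -0.6, 0.4]
grip_width: 0.0128
gripper_force: 0.0
```

```bash
python3 -c "
from h import *
im,P,A,L=prof()
for lo,hi in((.066,.09),(.0215,.028)):
    k=(P[:,2]>lo)&(P[:,2]<hi)&(abs(L+.124)<.012); print(lo,k.sum(),np.percentile(A[k],[1,50,99]),np.polyfit(A[k],P[k,2],1))
print(robot.get_state()['wrist_force'],robot.get_state()['grip_width'])
cv2.imwrite('pics/w4.png',im)"
```

```text
TCP along 0.4907509943938288 lat -0.1238316254005186 z 0.12471912830152476 t 18.4
rel-along z: [(-70, 12.1), (-64, 12.2), (-57, 12.1), (-51, 11.9), (-45, 12.0), (-39, 12.0), (-33, 12.0), (-27, 12.0), (-21, 11.9), (-15, 12.1), (-9, 138.2), (-3, 12.2), (2, 12.2), (8, 12.1), (14, 12.1), (20, 12.0), (26, 12.0), (32, 17.8), (38, 57.6), (44, 82.0), (50, 82.0)]
0.066 2710 [0.52909908 0.54640832 0.59738428] [0.13663512 0.00473646]
0.0215 457 [0.52288102 0.52664647 0.53078677] [ 0.17499424 -0.06762015]
[-0.00274251 -0.30343436  0.21739892] 0.00921476124178595
```

View pics/w4.png

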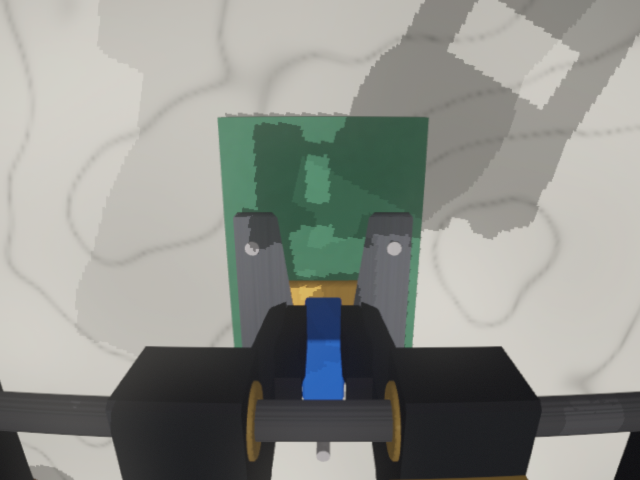

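Emit:
servo_tool([
  [0,0,0.2],
  [0,0,0.4],
  [0,0,0.5],
  [0,0,0.4],
  [0,0,0.2],
  [0,0,0.1],
  [0,0,0],
  [0,0,0],
], twist=[0,0,0,0,0,0,0,0], hand=[0,0,0,0,0,0,0,0], grip_force=20)

```text
time: 19.07
tool_pos: [0.5071, -0.0065, 0.0529]
ee_rot: [-180.0, 0.0, -166.6]
wrist_force: [0.0, -0.0, 0.0]
grip_width: 0.0002
gripper_force: 0.0
```

Emit:
servo_tool([
  [-0.15,0,0.01],
  [-0.15,0,0],
  [-0.12,0,0],
  [-0.1,0,0],
  [-0.08,0,0],
  [-0.05,0,0],
  [-0.05,0,0],
  [0,0,0],
], twist=[0,0,0,0,0,0,0,0], hand=[0,0,0,0,0,0,0,0])

```text
time: 19.73
tool_pos: [0.5339, 0.0001, 0.0522]
ee_rot: [180.0, -0.0, -166.6]
wrist_force: [-0.6, -0.0, 0.1]
grip_width: 0.0008
gripper_force: 0.0
```

Emit:
servo_tool([
  [-0.02,0,0],
  [-0.02,0,0],
  [0,0,0],
], twist=[0,0,0], hand=[0,0,0])

```text
time: 19.98
tool_pos: [0.5351, 0.0004, 0.0523]
ee_rot: [180.0, -0.0, -166.6]
wrist_force: [-0.9, -0.8, 1.1]
grip_width: 0.0006
gripper_force: 1.0
```

Emit:
servo_tool([
  [-0.02,0,0],
  [-0.02,0,0],
  [0,0,0],
], twist=[0,0,0], hand=[0,0,0])

```text
time: 20.23
tool_pos: [0.5353, 0.0005, 0.0523]
ee_rot: [180.0, -0.2, -166.6]
wrist_force: [-9.5, -3.1, 6.3]
grip_width: 0.0004
gripper_force: 5.0
```

Emit:
servo_tool([
  [-0.02,0,0],
  [-0.02,0,0],
  [0,0,0],
], twist=[0,0,0], hand=[0,0,0])

```text
time: 20.48
tool_pos: [0.5353, 0.0006, 0.0523]
ee_rot: [180.0, -0.4, -166.5]
wrist_force: [-17.1, -6.0, 12.6]
grip_width: 0.0001
gripper_force: 8.9
```

Emit:
servo_tool([
  [0.04,0,0],
  [0.1,0,0],
  [0.3,0,0],
  [0.4,0,-0.3],
  [0.4,0,-0.6],
  [0,0,-0.7],
  [0,0,-0.6],
  [0,0,-0.3],
  [0,0,0],
], twist=[0,0,0,0,0,0,0,0,0], hand=[0,0,0,0,0,0,0,0,0])

```text
time: 21.23
tool_pos: [0.4916, -0.0107, 0.1548]
ee_rot: [-179.8, 0.3, -166.6]
wrist_force: [0.4, -0.4, -0.1]
grip_width: 0.0006
gripper_force: 0.0
```

```bash
python3 -c "
from h import *
im,P,A,L=prof()
for n_,lo,hi in(('top',.078,.084),('foot',.0235,.0265),):
    k=(P[:,2]>lo)&(P[:,2]<hi)&(abs(L+.124)<.011)&(A>.515)&(A<.58); print(n_,k.sum(),np.percentile(A[k],[1,50,99]).round(4),np.polyfit(A[k]-.55,P[k,2],1),np.polyfit(L[k],P[k,2],1)[0])
cv2.imwrite('pics/w5.png',im)
im,d,cal=look('side'); cv2.imwrite('pics/s5.png',cv2.resize(im[175:315,243:443],None,fx=4,fy=4,interpolation=2))
for c in('side','wrist'):
  cal=robot.calibration(c)
  for q in('probe_holder','track_home'):
    for r in robot.tip_of(c,q)[:1]:
      p=w(cal,r['location']); print(c,q,r['conf'],u@p[:2],n@p[:2],p[2])
"
```

```text
TCP along 0.47499668975824216 lat -0.12408585660342836 z 0.15305669580730616 t 21.2833
rel-along z: [(-70, 0.1), (-64, 0.2), (-57, 10.4), (-51, 12.1), (-45, 12.0), (-39, 12.1), (-33, 12.0), (-27, 12.1), (-21, 12.1), (-15, 12.0), (-9, 11.9), (-3, 12.1), (2, 12.1), (8, 12.1), (14, 11.9), (20, 12.1), (26, 12.1), (32, 12.1), (38, 12.0), (44, 12.1), (50, 18.1)]
top 108 [0.5318 0.5503 0.5713] [0.00162001 0.08044042] -0.20009799495530473
foot 275 [0.5251 0.5288 0.5324] [0.01586906 0.02497784] -0.0019058468157297484
side probe_holder 0.67 0.5522525322317506 -0.12289573406967591 0.013548333812108071
side track_home 0.71 0.5586251585992809 -0.1210156279504471 0.008127680860606445
wrist probe_holder 0.97 0.5542504393555019 -0.12336703103329044 0.0062388368242280445
```

View pics/s5.png

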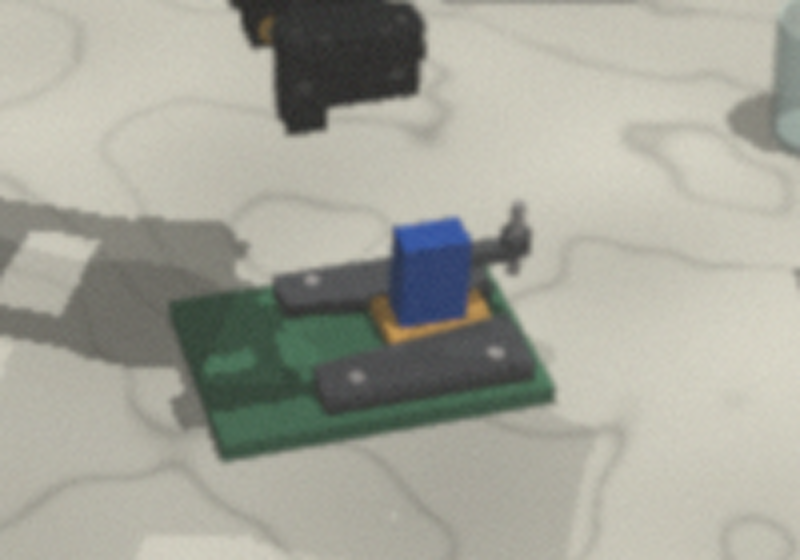

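View pics/w5.png

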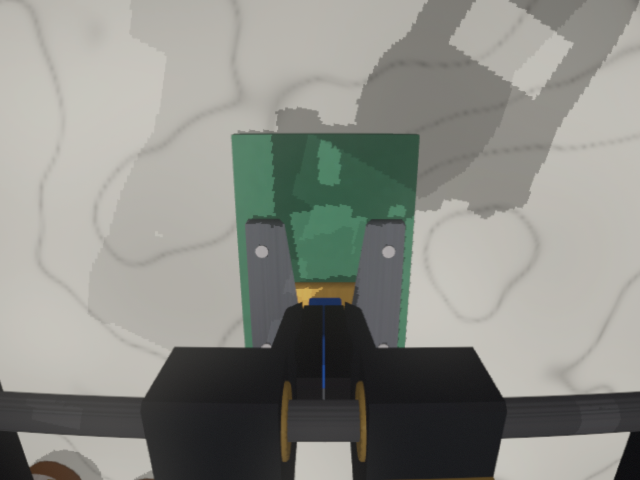

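The side picture shows the blue holder upright between the rails at about (430, 270), and the wrist picture shows its foot flush between both rails at (325, 293). It measures within 1 mm of home.

```bash
python3 -c "
from cell import robot
print(robot.finish_job())"
```

```text
the job is handed in; nothing more can be done
None
```

The blue holder is wedged home in the track: it measures within about 1 mm of the home point, stalled under a final push of about 18 N, and was released; the first slide pitched it nose-down, so I backed it out, re-levelled it and slid it in again. The orange spare was not touched, and the job was handed in at about 21 s.

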